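# Latch the open coir-block mould

## Task

One of the two block moulds on the balcony bench, the bare aluminium one with the red lever, stands open. Swing its yellow-barred wire loop over so that it hooks behind the keeper, then push the red lever over and down until it snaps shut and draws the two halves of the mould together; the blue mould is already latched.

Things in the scene. Friction and masses are not known exactly. Their poses are not given: they have to be found in the camera images.
- latch_pivot (a point): Axle of the red lever on the aluminium mould (fixed; block 140 x 130 mm, flat top 52 mm above the bench, on a 190 x 140 mm board spanning x -65..125, y -102..38 mm of this point). Point: mid-latch, 64 mm above the bench. Axes: x level, from axle to keeper; y level, along the axle; z up. The blue mould of the same make, fixed and latched, stands over 240 mm off.
- keeper (a point): Steel hook 18 mm wide, 15 high, on top of the sliding half; axes as latch_pivot. Point: foot of its post's far (+x) face, on the block's top. Post 8 mm thick; a lip juts 4 mm to +x, 11 to 15 mm up. The loop's bar belongs on the +x side, under the lip. Open, it is 58.5 mm in x from latch_pivot; latching draws it about 5.5 mm nearer against a 4 N/mm spring.
- loop_bar (a point): Centre of the yellow bar (8 mm thick, 44 long, along y) at the end of the 40 g wire loop. Two 5 mm wires, 44 mm apart, run 75 mm from it to a pin in the lever and straddle lever and keeper. It swings freely about y. It starts leaning back (-x, 10 to 30 deg past upright) on a stop, bar about 150 mm up; pushed past upright to +x it falls and, with the lever up, lands behind the keeper.
- lever (a joint): Red lever's angle, rad: 0 shut (level, pointing to -x), 1.57 upright, more leans to the keeper; starts 1.8 to 2.0, stop 2.1. Lever 24 mm wide, 5 thick, reaches 62 mm from latch_pivot; light friction holds it. The loop's pin is 18 mm along it, 8 deg to its underside, so shutting it with the loop hooked takes a few newtons until it goes over centre near 0.25; then the pull keeps it shut.
Mind the look-alikes: they are no part of the job. Leave any turquoise look-alike of the part that bears latch_pivot alone.

How it is judged (in metres and radians):
On the way:
1. the loop's bar lies behind the keeper, below its lip, while the lever is still up (x of loop_bar in the frame of keeper between 0.001 and 0.025 m and z of loop_bar in the frame of keeper below 0.01 m and value of joint lever above 1 rad), for 0.2 s.
At the end, for the whole second after the job is handed in: The red lever is shut (within 0.12 rad, 7 degrees) and at rest, the loop's bar lies hooked behind the keeper (within 12 mm of its post, below the lip), and the keeper with the sliding half is drawn at least 3 mm nearer the lever's axle than it stood (less than 55.5 mm from it) (value of joint lever below 0.12 rad and x of loop_bar in the frame of keeper between 0.001 and 0.012 m and z of loop_bar in the frame of keeper below 0.01 m and x of keeper in the frame of latch_pivot below 0.0555 m and velocity of joint lever below 0.1 rad/s); the robot touches nothing.
It also fails if it takes over 35 s, if anything falls off the work surface, if the arm or the gripper's body presses on something with over 40 N, if the wrist force passes 120 N, or if a joint passes its speed limit or range.

## Robot

A 6-joint arm with a two-finger parallel gripper is mounted at the origin on the work surface. World frame = base frame: x ahead of the robot, y to its left, z up, the work surface at z = 0. Lengths are in mm, angles in rad, forces in N, time in s.
With the tool pointing down it reaches from about 350 to 875 mm from the base axis. Payload 4.2 kg.
Tool frame: the origin (TCP) lies on the mounting face of the last link; the fingertips stand 173 mm ahead of it and the grasp point (between the pads) lies 155 mm ahead of it; z points along the fingers, y is the line along which they close (so a half turn about z gives the same grasp; the last joint's range is limited). The gripper opens to 85 mm and grips with 20 to 120 N. Pads are 22 mm wide; open, the fingers measure 114 mm over their backs; the gripper's body (76 mm by 85 mm) begins 54 mm behind the grasp point. The pads swing forward as they close: fully open they stand 13 mm farther back than shut.
Start: joints at [-0.995, 0.385, 0.008, 0, -1.194, -0.259], TCP at [194.72, -593.872, 404.712] pointing down, gripper open.
Joint ranges: [-3.14, 3.14], [-1.21, 2.06], [-1.07, 1.41], [-3.16, 2.05], [-2.99, -0.16], [-3.1, 3.1]. Speed limits (rad/s): [2.79, 2.79, 3.14, 3.14, 3.14, 3.14].

## Interface

Orientations are given as a unit quaternion [x, y, z, w].
In Python, from bench import arm gives the robot as it stands.
- The arm moves only by the tool carry_out, never from a script. Its argument "rows" is a list of rows, each a list of 7 numbers: the shift along the tool's x, y, z as a fraction of full scale, then the turn, a rotation vector about the tool's x, y, z as a fraction of full scale, then the opening, from -1 (shut) to 1 (fully open). A call has 1 to 12 rows; each row is the pose to reach, as a shift and turn from the pose commanded when the call began, along the tool's axes at that moment, turning the shorter way round; what a row does not reach only later rows make up. Full scale, the value 1, is 20 cm for a shift and pi rad for a turn. A row lasts 1/8 s, in which the tool goes at most 62.5 mm and 10.7 degrees, less where a joint would pass 70% of its speed; a pose out of reach is approached as far as the arm can. A call with a number of a shift or a turn outside -1 to 1 is refused whole. A call with a gripper value outside its range is refused whole. The fingers move at their own pace and stop on an object; the grip force is fixed at half the most. Time passes only in rows, so rows that repeat a pose let the fingers close. It gives the time, the measured TCP pose, the force, the opening and the grip force at its end, in the units of the state.
- arm.read_state(): the state, without advancing time (a new reading comes with each control period).
- arm.get_image(name): name is "scene" or "top"; returns (picture, depth): 420x560x3 uint8, red, green, blue; 420x560 float32, mm along the optical axis (not along the pixel's ray), 0 where there is no reading.
- arm.calibration(name): a dict with "mtx" (3x3 intrinsics, pixels), "k1" (the pictures are not rectified: a ray, as slopes to the right and down, at radius r is drawn at 1 + k1 r^2 times it, then the intrinsics apply), "cam_to_world" (4x4, takes a point from camera to world coordinates). Camera axes: x right, y up, looking along -z (the intrinsics and any distortion apply to the point x, -y, -z); pixel columns grow to the right and rows downward; lengths in mm; the calibration is good to about 2 mm. A picture is of the moment at which its call begins. calibration takes no time and is no camera call.
- arm.job_done(): hands the job in; it is judged then, once.
The state is a dict: "clock": time; "joints": joint angles; "joint_vel": joint speeds; "joint_efforts": joint torques, N m; "position": TCP position; "ee_rot": TCP orientation; "contact_force": force on the tool from outside, world axes, zero at the start; "wrist_torque": the same for the moment, N m; "gripper_width": finger opening in mm; "grasp_force": force on a finger pad.
Only numpy, scipy, OpenCV 4.12 (cv2) and the standard library are available. Lean on these libraries where they do the work, as an engineer would, in place of code of your own. Each camera call takes 0.05 s, during which the arm holds its last target. There are 200 camera calls.

## Working session

There is one attempt and no reset: what is moved stays moved. The work goes in short steps, Python scripts to look and compute and a tool call to move; the robot and the scene stay as the last step left them, time stands still between calls to the robot, and variables do not carry over. Pictures are saved under pics/ and viewed, at most 10 in all, crops included, and the job is handed in when it is done.

Besides the shell and the picture viewer there is one more tool, called as a command line: name --pt "numbers of a row" for each row, then --argument value for the rest. carry_out: Moves the arm, as the interface text tells. Its arguments: {"type":"object","properties":{"rows":{"type":"array"}},"required":["rows"]}

```bash
mkdir -p pics; cat > h.py <<'E'
import numpy as np, cv2
from bench import arm
def grab(n):
    im,d=arm.get_image(n); c=arm.calibration(n); return im,d,c
def und(c,u,v):
    m=c["mtx"]; x=(u-m[0,2])/m[0,0]; y=(v-m[1,2])/m[1,1]
    a,b=x,y
    for _ in range(20):
        s=1+c["k1"]*(a*a+b*b); a,b=x/s,y/s
    return np.array([a,-b,-1.])
def pt(c,u,v,d):
    return (c["cam_to_world"]@np.append(und(c,u,v)*d,1))[:3]
def onz(c,u,v,z):
    T=c["cam_to_world"]; r=T[:3,:3]@und(c,u,v); o=T[:3,3]; return o+r*(z-o[2])/r[2]
E
python3 - <<'E'
from h import *
for n in("scene","top"):
    im,d,c=grab(n); cv2.imwrite(f"pics/{n}0.png",im[...,::-1]); np.savez(f"{n}0.npz",im=im,d=d)
    print(n,c["mtx"].round(1).tolist(),c["k1"],c["cam_to_world"].round(3).tolist())
print(arm.read_state())
E
```

```text
scene [[533.6, 0.0, 278.4], [0.0, 533.6, 214.3], [0.0, 0.0, 1.0]] -0.03303309671945172 [[-0.723, -0.575, 0.383, 931.005], [0.691, -0.607, 0.392, 399.523], [0.007, 0.548, 0.836, 1079.355], [0.0, 0.0, 0.0, 1.0]]
top [[387.0, 0.0, 280.9], [0.0, 387.0, 208.8], [0.0, 0.0, 1.0]] -0.09606684719681714 [[0.01, 0.982, -0.187, 305.588], [-1.0, 0.007, -0.017, -47.055], [-0.016, 0.187, 0.982, 934.101], [0.0, 0.0, 0.0, 1.0]]
{'clock': 0.1, 'joints': array([-9.95398314e-01,  3.85472940e-01,  6.79736606e-03, -4.36162276e-04,
       -1.19399362e+00, -2.58588804e-01]), 'joint_vel': array([ 7.55096381e-04, -1.56107723e-03,  2.96807111e-03,  1.22012729e-03,
       -7.47838771e-04,  6.22678141e-05]), 'joint_efforts': array([-3.34991546e-04, -3.93320274e+01,  1.88929886e+01,  4.19795126e+00,
       -2.59934561e-03,  1.30553147e-05]), 'position': array([ 194.68455112, -593.72243079,  403.74818235]), 'ee_rot': array([-1.57663488e-01,  9.87492434e-01,  9.38290183e-04, -1.93931243e-04]), 'contact_force': array([-0.06997477, -0.2726602 , -0.16272761]), 'wrist_torque': array([0.05047376, 0.02593131, 0.00417052]), 'grasp_force': 0.0, 'gripper_width': 85.59940234137052}
```

View pics/scene0.png

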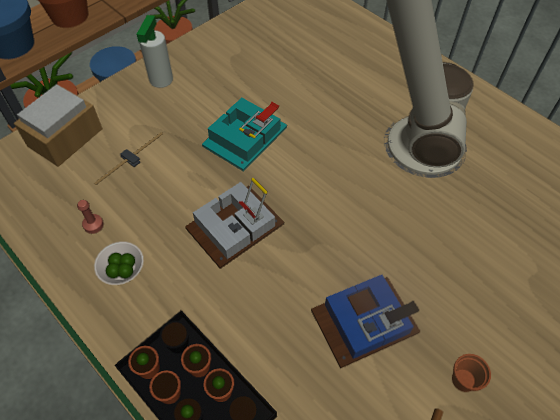

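View pics/top0.png

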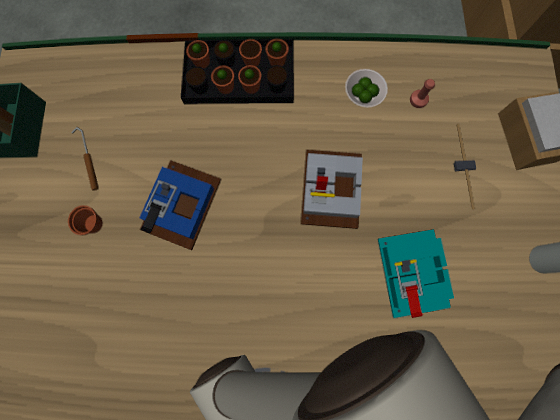

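Candidates are the aluminium mould (scene 235,222; top 332,188), the turquoise look-alike (scene 245,130; top 415,273) and the blue latched mould (scene 365,320; top 180,205). By the description I choose the aluminium one with the red lever and upright yellow bar. Next I check it in a close crop and measure.

```bash
python3 - <<'E'
from h import *
A=np.load("scene0.npz");B=np.load("top0.npz")
a=cv2.resize(A["im"][170:270,180:290],None,fx=5,fy=5,interpolation=cv2.INTER_CUBIC)[:500]
b=cv2.resize(B["im"][140:235,295:370],None,fx=5,fy=5,interpolation=cv2.INTER_CUBIC)
b=cv2.copyMakeBorder(b,0,500-b.shape[0],0,0,cv2.BORDER_CONSTANT)
o=np.hstack([a[:, :],b])[...,::-1]; o=o[:, :]; o=cv2.resize(o,(790,int(o.shape[0]*790/o.shape[1]))); cv2.imwrite("pics/crop.png",o); print(o.shape)
for n,F,(r0,r1,c0,c1) in(("scene",A,(170,270,180,290)),("top",B,(145,235,295,370))):
    c=arm.calibration(n); im=F["im"].astype(int); d=F["d"]
    hsv=cv2.cvtColor(F["im"],cv2.COLOR_RGB2HSV)
    box=np.zeros(d.shape,bool); box[r0:r1,c0:c1]=1
    for nm,m in(("yel",(hsv[...,0]>22)&(hsv[...,0]<34)&(hsv[...,1]>170)&(hsv[...,2]>110)),("red",((hsv[...,0]<6)|(hsv[...,0]>174))&(hsv[...,1]>170)&(hsv[...,2]>70)),("board",(hsv[...,0]<17)&(hsv[...,0]>5)&(hsv[...,1]>110)&(hsv[...,2]<110))):
        m=m&box; v,u=np.nonzero(m)
        if not len(u): print(n,nm,0);continue
        P=np.array([pt(c,x,y,d[y,x]) for x,y in zip(u,v)])
        rect=cv2.minAreaRect(np.c_[u,v].astype(np.float32))
        print(n,nm,len(u),"px",u.mean().round(1),v.mean().round(1),"med",np.median(P,0).round(1),"rect",rect)
        print("  ends",[ (int(u[i]),int(v[i]),P[i].round(0).tolist()) for i in (u.argmin(),u.argmax(),v.argmin(),v.argmax())])
        if nm=="board": print([onz(c,*q,12).round(0)[:2].tolist() for q in cv2.boxPoints(rect)])
E
```

```text
(427, 790, 3)
scene yel 58 px 259.0 185.5 med [ 486.8 -115.5  155.7] rect ((259.0, 185.5), (20.50609588623047, 2.1213202476501465), 45.0)
  ends [(252, 178, [485.0, -140.0, 157.0]), (266, 191, [485.0, -95.0, 155.0]), (252, 178, [485.0, -140.0, 157.0]), (265, 193, [487.0, -96.0, 149.0])]
scene red 51 px 246.5 208.2 med [ 527.2 -113.6  118.8] rect ((247.00003051757812, 209.00003051757812), (21.21320343017578, 2.8284268379211426), 45.0)
  ends [(239, 202, [532.0, -131.0, 123.0]), (254, 216, [512.0, -108.0, 71.0]), (239, 202, [532.0, -131.0, 123.0]), (253, 217, [512.0, -111.0, 64.0])]
scene board 1118 px 226.3 234.3 med [ 607.3 -146.5   11.6] rect ((234.58201599121094, 224.67401123046875), (54.7706413269043, 83.80034637451172), 55.304847717285156)
  ends [(185, 226, [625.0, -227.0, 14.0]), (283, 221, [447.0, -80.0, 12.0]), (247, 186, [440.0, -215.0, 12.0]), (219, 267, [635.0, -93.0, 7.0])]
[[625.0, -229.0], [412.0, -222.0], [449.0, -72.0], [648.0, -88.0]]
top yel 78 px 322.1 194.2 med [ 484.9 -117.8  155.9] rect ((322.47955322265625, 194.22540283203125), (23.267684936523438, 3.2592866420
[... 160 characters left out ...]
122.0, 153.0])]
top red 134 px 321.5 182.5 med [ 521.9 -121.5  110.5] rect ((321.2884521484375, 182.5576934814453), (10.198039054870605, 13.532013893127441), 11.309932708740234)
  ends [(316, 183, [521.0, -109.0, 107.0]), (327, 177, [530.0, -132.0, 126.0]), (318, 176, [533.0, -113.0, 124.0]), (319, 189, [513.0, -118.0, 86.0])]
top board 1247 px 331.7 198.1 med [ 488.2 -166.    12.6] rect ((331.5811767578125, 188.6541748046875), (58.21088790893555, 75.4599380493164), 4.236394882202148)
  ends [(301, 209, [481.0, -80.0, 14.0]), (361, 154, [623.0, -230.0, 9.0]), (307, 149, [633.0, -95.0, 14.0]), (352, 228, [437.0, -204.0, 0.0])]
[[444.0, -77.0], [634.0, -91.0], [624.0, -236.0], [434.0, -216.0]]
```

View pics/crop.png

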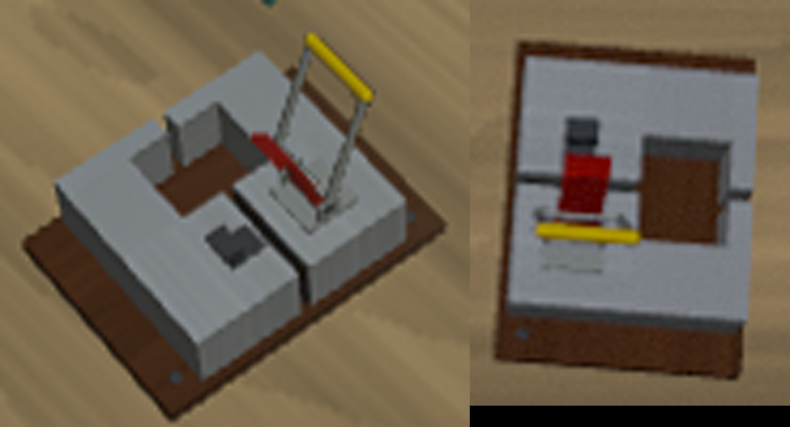

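The crop confirms it: bare aluminium block, red lever up at (285,165), yellow bar at (340,65), dark keeper at (235,245). The pivot is at about (506,-121,64), and mould x is world +x yawed -4.2°. The bar is at (486,-118,153). I move in behind the bar with the gripper closed.

carry_out --pt "-0.99 0.93 0 0 0 0 -1" --pt "-0.99 0.93 0 0 0 0 -1" --pt "-0.99 0.93 0 0 0 0 -1" --pt "-0.99 0.93 0 0 0 0 -1" --pt "-0.99 0.93 0 0 0 0 -1" --pt "-0.99 0.93 0 0 0 0 -1"

```text
clock: 0.85
position: [325.4, -354.2, 404.7]
ee_rot: [-0.159, 0.987, 0.0, 0.0]
contact_force: [-0.1, -0.4, 0.5]
gripper_width: 0.1
grasp_force: 0.0
```

carry_out --pt "-0.99 0.93 0 0 0 0.124 -1" --pt "-0.99 0.93 0 0 0 0.124 -1" --pt "-0.99 0.93 0 0 0 0.124 -1" --pt "-0.99 0.93 0 0 0 0.124 -1" --pt "-0.99 0.93 0 0 0 0.124 -1" --pt "-0.99 0.93 0 0 0 0.124 -1" --pt "-0.99 0.93 0 0 0 0.124 -1" --pt "-0.99 0.93 0 0 0 0.124 -1"

```text
clock: 1.85
position: [454.7, -118.2, 404.5]
ee_rot: [0.037, 0.999, -0.0, -0.0]
contact_force: [-0.2, -0.3, 0.5]
gripper_width: -0.3
grasp_force: 0.0
```

carry_out --pt "0 0 0.3 0 0 0 -1" --pt "0 0 0.46 0 0 0 -1" --pt "0 0 0.46 0 0 0 -1" --pt "-0.06 0 0.46 0 0 0 -1" --pt "-0.1 0 0.46 0 0 0 -1" --pt "-0.14 0 0.46 0 0 0 -1" --pt "-0.18 0 0.46 0 0 0 -1" --pt "-0.21 0 0.46 0 0 0 -1" --pt "-0.24 0 0.46 0 0 0 -1" --pt "-0.26 0 0.46 0 0 0 -1" --pt "-0.28 0 0.46 0 0 0 -1" --pt "-0.28 0 0.46 0 0 0 -1"

```text
clock: 3.35
position: [511.2, -121.1, 312.7]
ee_rot: [0.036, 0.999, -0.0, -0.0]
contact_force: [0.7, 0.7, 0.9]
gripper_width: -0.4
grasp_force: 0.0
```

carry_out --pt "0 0 0 0 0 0 -1" --pt "0 0 0 0 0 0 -1" --pt "0 0 0 0 0 0 -1" --pt "0.2 0 -0.3 0 0 0 -1" --pt "0.4 0 -0.5 0 0 0 -1" --pt "0.6 0 -0.5 0 0 0 -1" --pt "0.6 0 -0.5 0 0 0 -1"

```text
clock: 4.22
position: [388.6, -112.5, 413.7]
ee_rot: [0.036, 0.999, 0.0, 0.001]
contact_force: [0.3, 0.6, 0.1]
gripper_width: 0.1
grasp_force: 0.0
```

```bash
python3 - <<'E'
from h import *
im,d,c=grab("scene"); B,db,cb=grab("top")
np.savez("s1.npz",im=im,d=d); np.savez("t1.npz",im=B,d=db)
a=cv2.resize(im[170:270,180:290],(440,400),interpolation=cv2.INTER_CUBIC)
b=cv2.resize(B[145:235,290:370],(355,400),interpolation=cv2.INTER_CUBIC)
cv2.imwrite("pics/c1.png",np.hstack([a,b])[...,::-1])
piv=np.array([506.4,-121,64]);R=np.array([[.997,-.073,0],[.073,.997,0],[0,0,1]])
for n,i,dd,cc,(r0,r1,c0,c1) in(("scene",im,d,c,(170,270,180,290)),("top",B,db,cb,(145,235,295,370))):
    hsv=cv2.cvtColor(i,cv2.COLOR_RGB2HSV); box=np.zeros(dd.shape,bool); box[r0:r1,c0:c1]=1
    for nm,m in(("yel",(hsv[...,0]>22)&(hsv[...,0]<34)&(hsv[...,1]>150)&(hsv[...,2]>90)),("red",((hsv[...,0]<6)|(hsv[...,0]>174))&(hsv[...,1]>170)&(hsv[...,2]>70))):
        v,u=np.nonzero(m&box); P=np.array([R@(pt(cc,x,y,dd[y,x])-piv) for x,y in zip(u,v)])
        if len(u): print(n,nm,len(u),np.median(P,0).round(1),P[P[:,2].argmax()].round(1))
E
```

```text
scene yel 58 [76.2  3.  -5.1] [76.7 19.3 -1. ]
scene red 47 [21.   8.4 54.2] [25.7 15.7 62. ]
top yel 24 [74.3 14.4 -4. ] [-95.6  36.3 525.7]
```

View pics/c1.png

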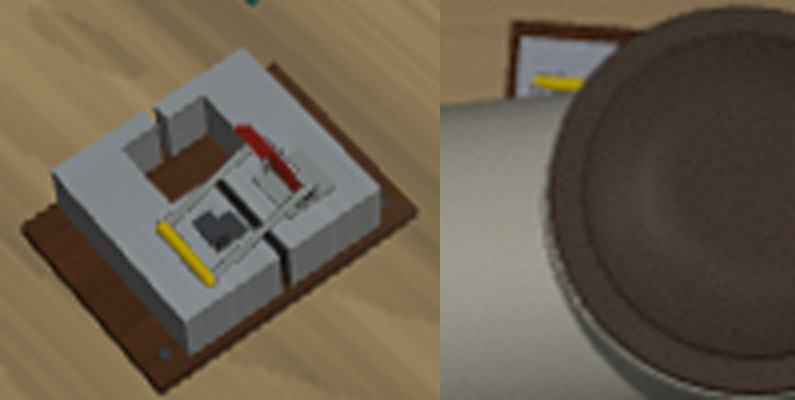

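The bar now lies behind the keeper (crop 185,255), about 17 mm past its post, and the lever is still up. Next I bring the closed fingers to the keeper side of the lever.

carry_out --pt "-0.3 0 0 0 0 0 -1" --pt "-0.6 0 0 0 0 0 -1" --pt "-0.82 0 0 0 0 0 -1" --pt "-0.82 0 0.2 0 0 0 -1" --pt "-0.82 0 0.45 0 0 0 -1" --pt "-0.82 0 0.66 0 0 0 -1" --pt "-0.82 0 0.66 0 0 0 -1"

```text
clock: 5.2
position: [554.6, -124.4, 276.3]
ee_rot: [0.037, 0.999, -0.0, -0.005]
contact_force: [-0.3, -0.7, 0.7]
gripper_width: 0.2
grasp_force: 0.0
```

carry_out --pt "0.05 0 0 0 0 0 -1" --pt "0.09 0 -0.01 0 0 0 -1" --pt "0.13 0 -0.02 0 0 0 -1" --pt "0.165 0 -0.03 0 0 0 -1" --pt "0.2 0 -0.03 0 0 0 -1" --pt "0.23 0 -0.025 0 0 0 -1" --pt "0.265 0 -0.01 0 0 0 -1" --pt "0.3 0 0.005 0 0 0 -1" --pt "0.33 0 0.025 0 0 0 -1" --pt "0.36 0 0.05 0 0 0 -1" --pt "0.36 0 0.05 0 0 0 -1"

```text
clock: 6.58
position: [482.5, -119.0, 270.1]
ee_rot: [0.036, 0.999, 0.0, -0.001]
contact_force: [1.1, -0.7, 0.7]
gripper_width: 0.1
grasp_force: 0.5
```

```bash
python3 - <<'E'
from h import *
im,d,c=grab("scene")
cv2.imwrite("pics/c2.png",cv2.resize(im[150:270,170:300],(650,600),interpolation=cv2.INTER_CUBIC)[...,::-1])
E
```

```text
(no output)
```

View pics/c2.png

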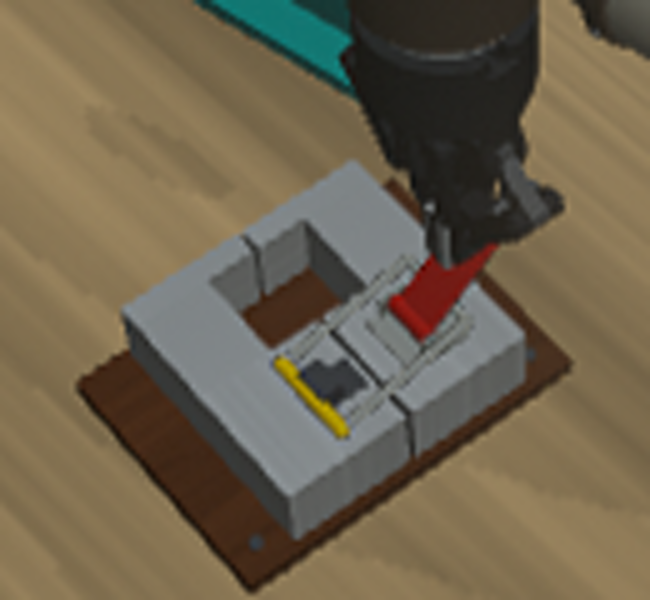

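The picture shows the lever (440,290) leaning to the -x side under the fingertips, and the bar (312,398) close behind the keeper (335,380). I continue pushing down.

carry_out --pt "0.025 0 0.025 0 0 0 -1" --pt "0.05 0 0.055 0 0 0 -1" --pt "0.058 0 0.073 0 0 0 -1" --pt "0.064 0 0.09 0 0 0 -1" --pt "0.068 0 0.11 0 0 0 -1" --pt "0.072 0 0.13 0 0 0 -1" --pt "0.072 0 0.13 0 0 0 -1"

```text
clock: 7.5
position: [468.4, -118.1, 244.2]
ee_rot: [0.036, 0.999, -0.0, -0.001]
contact_force: [-0.0, -0.1, -0.3]
gripper_width: -0.3
grasp_force: 0.0
```

carry_out --pt "0.003 0 0.012 0 0 0 -1" --pt "0.003 0 0.025 0 0 0 -1" --pt "0.003 0 0.025 0 0 0 -1"

```text
clock: 7.88
position: [468.1, -117.9, 240.0]
ee_rot: [0.036, 0.999, -0.0, 0.0]
contact_force: [-0.9, 0.6, 3.0]
gripper_width: 0.1
grasp_force: 1.4
```

carry_out --pt "0 0 -0.1 0 0 0 -1" --pt "0 0 -0.4 0 0 0 -1" --pt "0.2 0 -0.7 0 0 0 -1" --pt "0.2 -0.3 -0.9 0 0 0 -1" --pt "0.2 -0.6 -0.9 0 0 0 -1" --pt "0.2 -0.9 -0.9 0 0 0 -1" --pt "0.2 -0.9 -0.9 0 0 0 -1"

```text
clock: 8.75
position: [414.4, -297.6, 419.3]
ee_rot: [0.039, 0.999, -0.0, -0.0]
contact_force: [-0.6, 0.4, -0.4]
gripper_width: -0.3
grasp_force: 0.0
```

```bash
python3 - <<'E'
from h import *
im,d,c=grab("scene"); B,db,cb=grab("top")
a=cv2.resize(im[170:270,180:290],(440,400),interpolation=cv2.INTER_CUBIC)
b=cv2.resize(B[145:235,290:370],(355,400),interpolation=cv2.INTER_CUBIC)
cv2.imwrite("pics/c3.png",np.hstack([a,b])[...,::-1])
piv=np.array([506.4,-121,64]);R=np.array([[.997,-.073,0],[.073,.997,0],[0,0,1]])
for n,i,dd,cc,(r0,r1,c0,c1) in(("scene",im,d,c,(170,270,180,290)),("top",B,db,cb,(145,235,295,370))):
    hsv=cv2.cvtColor(i,cv2.COLOR_RGB2HSV); box=np.zeros(dd.shape,bool); box[r0:r1,c0:c1]=1
    for nm,m in(("yel",(hsv[...,0]>22)&(hsv[...,0]<34)&(hsv[...,1]>150)&(hsv[...,2]>90)),("red",((hsv[...,0]<6)|(hsv[...,0]>174))&(hsv[...,1]>150)&(hsv[...,2]>70))):
        v,u=np.nonzero(m&box); P=np.array([R@(pt(cc,x,y,dd[y,x])-piv) for x,y in zip(u,v)])
        if len(u): 
            print(n,nm,len(u),np.median(P,0).round(1),"slope",np.polyfit(P[:,0],P[:,2],1).round(3),P[:,0].min().round(1),P[:,0].max().round(1))
print(arm.read_state()["contact_force"])
E
```

```text
scene yel 55 [59.5  4.3 -4. ] slope [  0.151 -12.846] 55.2 63.4
scene red 265 [-28.    2.7   3. ] slope [ 1.513 46.868] -62.4 385.3
top yel 34 [57.  12.  -2.4] slope [ -3.318 187.271] -205.6 60.3
top red 135 [-17.9   7.4   3.6] slope [ -3.553 -54.042] -147.9 3.9
[-0.16371582 -0.34768021 -0.88844009]
```

View pics/c3.png

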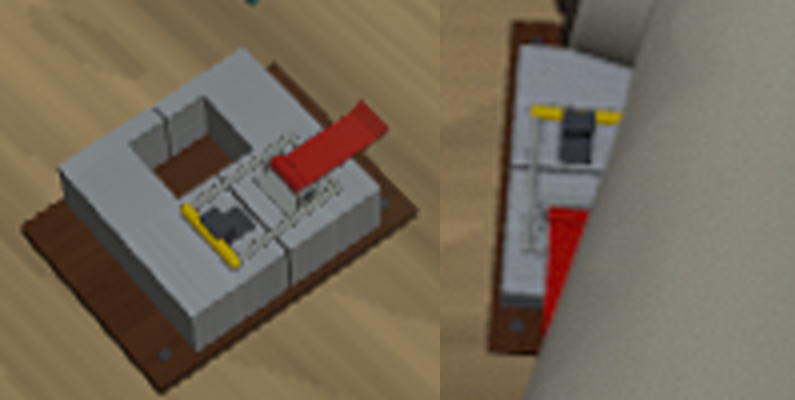

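The lever lies level (305,140; about 3 mm above the axle, as it should when shut). The bar sits tight behind the keeper (212,235) and the gap between the halves has closed. I hand the job in.

```bash
python3 -c "
from bench import arm
print(arm.job_done())"
```

```text
the job is handed in; nothing more can be done
None
```

The aluminium mould is latched: the loop's bar is hooked behind the keeper, the red lever is shut and the halves are drawn together by the last camera check; the job is handed in, though no verdict came back.

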